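Shut the air and open the guard of a gearbox valve-block tester

ROBOT

A 7-joint arm with a two-finger parallel gripper is mounted at the origin on the work surface. World frame = base frame: x ahead of the robot, y to its left, z up, the work surface at z = 0. Lengths are in m, angles in rad, forces in N, time in s.
With the tool pointing down it reaches from about 0.4 to 0.875 m from the base axis. Payload 6.5 kg.
Tool frame: the origin (TCP) lies midway between the tips of the shut fingers; the grasp point (between the pads) lies 19 mm behind it; y points along the fingers, z is the direction in which the jaws open and shut, and the axes are right-handed (so a half turn about y gives the same grasp; the last joint's range is limited). The gripper opens to 88 mm and grips with 3 to 60 N. Pads are 18 mm wide; open, the fingers measure 123 mm over their backs; the gripper's body (75 mm by 187 mm) begins 45 mm behind the grasp point.
Start: joints at [1.068, 0.536, -0.004, 1.538, 0.003, 1.067, -0.071], TCP at [0.275, -0.589, 0.239] pointing down, gripper open.
Joint ranges: [-2.7, 2.7], [-0.37, 2.16], [-1.27, 1.26], [0.24, 2.4], [-1.31, 4.45], [0.19, 1.91], [-2.76, 2.76]. Speed limits (rad/s): [2.39, 2.39, 3.14, 3.14, 3.14, 3.14, 3.14].

INTERFACE

Orientations are given as a rotation vector (axis times angle).
In Python, from workcell import * gives the robot as it stands. The module is installed in compiled form; this text tells all that it offers.
- The arm moves only by the tool apply_moves, never from a script. Its argument "targets" is one flat list of numbers, 4 for each row, row after row: the shift along the tool's x, y, z in mm, then the turn about the tool's y in degrees. A call has 1 to 12 rows; each row is the pose to reach, as a shift and turn from the pose commanded when the call began, along the tool's axes at that moment; what a row does not reach only later rows make up. A row lasts 1/8 s, in which the tool goes at most 62.5 mm and 10.7 degrees, less where a joint would pass 70% of its speed; a pose out of reach is approached as far as the arm can. A call with a gripper value outside its range is refused whole. "claw" is the closure, from 0 (fully open) to 1 (shut), set as the call begins (left out, the last holds). The fingers move at their own pace and stop on an object; "newtons" is the grip in N (left out, the last holds). Time passes only in rows, so rows that repeat a pose let the fingers close. It gives the time, the measured TCP pose, the force and the opening at its end, in the units of the state.
- state(): the state, without advancing time (a new reading comes with each control period).
- capture(name): name is "scene" or "side" or "wrist"; returns (picture, depth): 384x512x3 uint8, red, green, blue; 384x512 float32, m along the optical axis (not along the pixel's ray), 0 where there is no reading.
- get_calibration(name): a dict with "intrinsics" (3x3 intrinsics, pixels), "position" and "orientation" of the camera in the world. Camera axes: x right, y down, z forward; pixel columns grow to the right and rows downward; lengths in m; the calibration is good to about 2 mm. A picture is of the moment at which its call begins: read the wrist's pose just before it. get_calibration takes no time and is no camera call; for the wrist camera it gives the pose at the moment of the call.
- close_job(): hands the job in, once; it reports no verdict.
The state is a dict: "clock": time; "joint_positions": joint angles; "dq": joint speeds; "tau": joint torques, N m; "tool_pos": TCP position; "tcp_rot": TCP orientation; "force": force on the tool from outside, world axes, zero at the start; "moment": the same for the moment, N m; "grip_width": opening from 0.0 (shut) to 1.0 (fully open).
Only numpy, scipy, OpenCV 4.12 (cv2) and the standard library are available. Lean on these libraries where they do the work, as an engineer would, in place of code of your own. Each camera call takes 0.05 s, during which the arm holds its last target.

TASK

The leak test is finished: make the tester safe for unloading. First shut the air off by turning the ball valve's lever a full quarter turn to its stop, and only then lift the clear guard by its front lip and swing it back past its balance point, so that it stays open by itself against its stop. Do not fling the guard or let it drop, and leave the screwdriver, parts bin, gear and solenoid lying on the bench where they are.

Things in the scene. Friction and masses are not known exactly. Their poses are not given: they have to be found in the camera images.
- tester: Bench tester, fixed, turned so that its front (its -x) faces about to the robot's right: red housing 300 mm wide (y), 80 mm high, with a valve block 25 mm high on its deck under the clear guard. Origin at bench level; x runs from front to rear, y to its left, z up. Front face at x = -95 mm, rear at +140. A 21 mm pipe crosses behind it (x = 160, axis 70 above the bench, y = -60 to +60).
- guard_hinge (a point): Middle of the guard's hinge axis, on the tester at x = 70 mm, y = 0, z = 88 mm; the axis runs along the tester's y. Does not move with the guard. Behind it at x = 128, y = -90 and +90 stand the two rubber-tipped stop posts, top 120 above the bench.
- guard_lip (a point): Middle of the front edge, at the underside, of the guard's lip; moves with it. The guard is a clear hood in an aluminium frame, 240 mm wide, 44 high, 0.5 kg, open below. Lip: flat aluminium flange 4 mm thick, 240 wide, level with the hinge axis when closed; front edge 195 from the axis; it sticks out 33 in front of the hood's wall and 30 in front of the housing: fingers fit under it.
- guard (a joint): Angle of the guard in rad: 0 = closed, grows as the lip rises and goes back; hard stop at 1.75 (leaning back on two rubber posts). Balances at about 1.34: below that it falls shut by its own weight, beyond it (surely from 1.45) it falls back to the stop and stays. Hinge lightly damped (0.14 N m s/rad); about 3 N at the lip lifts it.
- air_valve: Branch pipe with the brass ball valve, fixed behind the tester at its x = 255 mm, y = -60 or +60 (the gauge branch has the other place). Origin at bench level under the valve stem; axes parallel to the tester's. The 21 mm pipe runs along x, axis 70 mm above the bench, from the pipe behind the tester to an elbow at x = 100 mm; but for stem and lever nothing on it is higher than 90 mm.
- lever_pivot (a point): On the vertical turning axis of the valve lever, 120 mm above the bench, at the mid height of the lever's grip.
- lever_end (a point): Middle of the free end of the lever, 105 mm from the turning axis. The grip is a black sleeve 18 mm wide and 14 mm high (113 to 127 mm above the bench), reaching from 30 to 105 mm from the axis, free on both sides and below down to the pipe.
- valve_lever (a joint): Angle of the lever in rad. 0 = open: lever along the pipe, pointing to the tester (its -x). Grows clockwise seen from above; at the hard stop 1.571 it is shut and points across the pipe to the tester's +y. May start up to 0.3 off 0. It stays where it is left; turning takes about 0.45 N m (5 to 6 N at 85 mm).
- screwdriver: Screwdriver lying on the bench (leave alone).
- parts_bin: Blue open bin 150 x 100 x 60 mm with castings (leave alone); origin under its centre.
- gear: Steel gear with hub, 78 mm across, 34 mm high, lying flat (leave alone); origin under its centre.
- solenoid: Small steel solenoid 28 mm in diameter, 54 mm high, standing (leave alone); origin under its centre.
- gauge_branch: Like branch pipe beside the valve's, 120 mm from it, with a round pressure gauge 50 mm across at x = 42 to 70 mm, top 137 mm above the bench; fixed, nothing to do there. Origin at bench level (tester's x = 255 mm, y = +60 or -60); axes as the tester's.
Things that resemble listed ones, but are neither listed nor needed, are in the scene too. What is shaped like the air_valve but blue or purple is not meant.

How it is judged:
By the outcome, as a careful person would: the job done as asked, in the order asked, and still so for the second after the job is handed in, with the robot touching nothing.
It also fails if it takes over 64 s, if anything falls off the work surface, if the arm or the gripper's body presses on something with over 40 N, if the wrist force passes 120 N, or if a joint passes its speed limit or range.

## Working session

There is one attempt and no reset: what is moved stays moved. The work goes in short steps, Python scripts to look and compute and a tool call to move; the robot and the scene stay as the last step left them, time stands still between calls to the robot, and variables do not carry over. Pictures are saved under pics/ and viewed, and the job is handed in when it is done.

Besides the shell and the picture viewer there is one more tool, called after "Emit:" in YAML: its name, and indented under it one key for each argument. apply_moves: Moves the arm, as the interface text tells. Its arguments: {"type":"object","properties":{"targets":{"type":"array"},"claw":{"type":"number"},"newtons":{"type":"number"}},"required":["targets"]}

```bash
mkdir -p pics
python3 - <<'E'
from workcell import *
import cv2,numpy as np
s=state();print({k:np.round(v,3) for k,v in s.items()})
for n in("scene","side","wrist"):
    c=get_calibration(n);p,d=capture(n)
    print(n,c)
    cv2.imwrite(f"pics/{n}0.png",p[...,::-1]);np.savez(f"{n}0.npz",p=p,d=d,K=c["intrinsics"],t=c["position"],R=np.array(c["orientation"]))
E
```

```text
{'clock': np.float64(0.0), 'joint_positions': array([ 1.068,  0.537, -0.004,  1.539,  0.003,  1.067, -0.071]), 'dq': array([-0.   , -0.   , -0.001, -0.   , -0.001,  0.001,  0.001]), 'tau': array([ 0.0000e+00, -5.7098e+01,  9.9100e-01, -2.5160e+01, -5.6000e-02,
        1.8000e-02,  0.0000e+00]), 'tool_pos': array([ 0.275, -0.588,  0.238]), 'tcp_rot': array([-0.44 ,  1.982, -1.978]), 'force': array([0.139, 0.995, 0.795]), 'moment': array([-0.012,  0.013,  0.033]), 'grip_width': np.float64(1.005)}
scene {'intrinsics': array([[445.72118475,   0.        , 247.55931486],
       [  0.        , 445.72118475, 195.34756059],
       [  0.        ,   0.        ,   1.        ]]), 'position': array([ 1.20609666, -0.1899049 ,  1.08748471]), 'orientation': array([-2.08990586, -1.5440395 ,  0.51979145])}
side {'intrinsics': array([[458.27786549,   0.        , 256.3240259 ],
       [  0.        , 458.27786549, 195.02540399],
       [  0.        ,   0.        ,   1.        ]]), 'position': array([ 0.34322846, -1.40582016,  0.91724283]), 'orientation': array([-2.08444887,  0.120393  , -0.07469641])}
wrist {'intrinsics': array([[288.11430666,   0.        , 253.41396164],
       [  0.        , 288.11430666, 191.24036996],
       [  0.        ,   0.        ,   1.        ]]), 'position': array([ 0.34601634, -0.55567143,  0.38436954]), 'orientation': array([ 2.42092051, -1.53935205, -0.24382448])}
```

View pics/scene0.png

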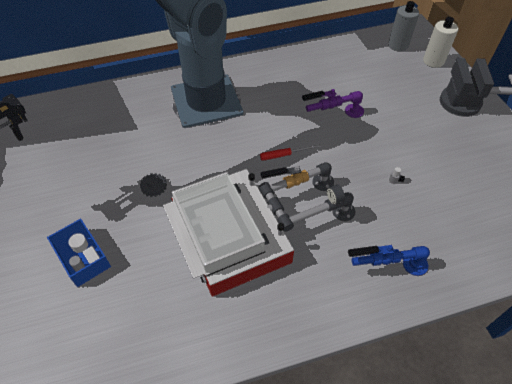

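View pics/side0.png

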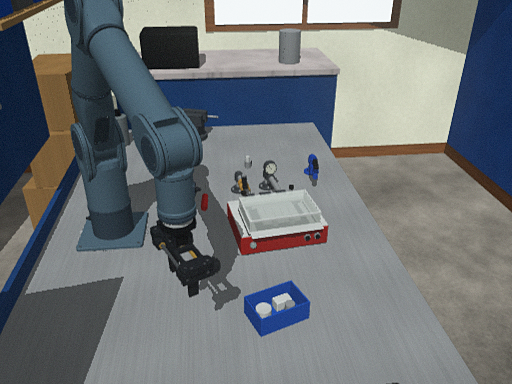

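View pics/wrist0.png

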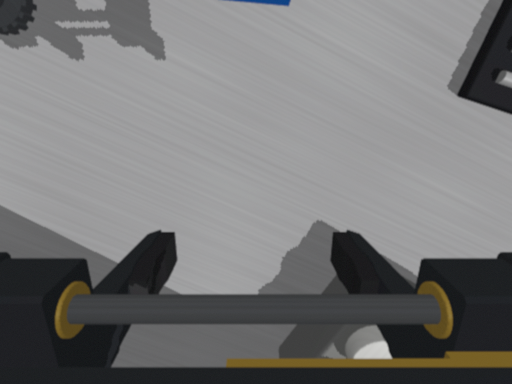

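Run:
```python
import cv2
a=cv2.imread("pics/scene0.png")
cv2.imwrite("pics/crop1.png",cv2.resize(a[130:300,150:370],None,fx=3.6,fy=3.5,interpolation=cv2.INTER_CUBIC))
b=cv2.imread("pics/side0.png")
cv2.imwrite("pics/crop2.png",cv2.resize(b[140:260,180:340],None,fx=5,fy=5,interpolation=cv2.INTER_CUBIC))
```

```text
(no output)
```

View pics/crop1.png

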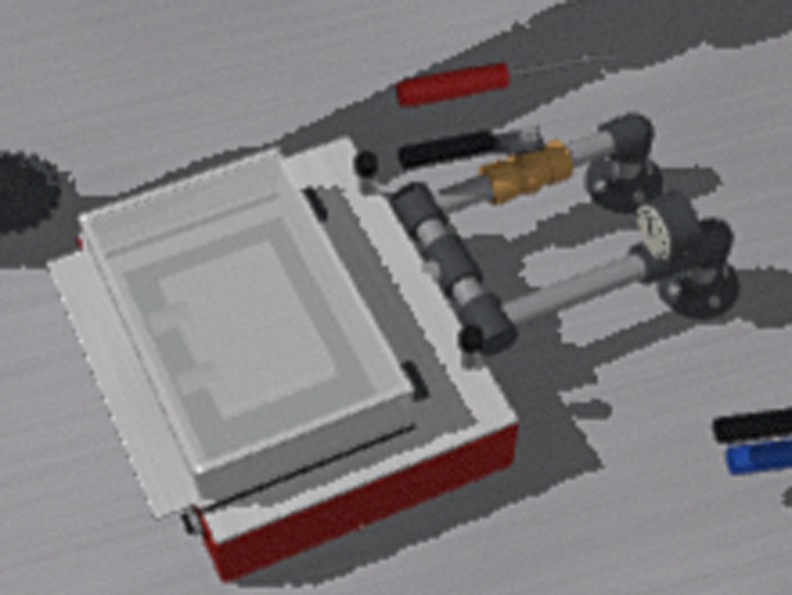

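View pics/crop2.png

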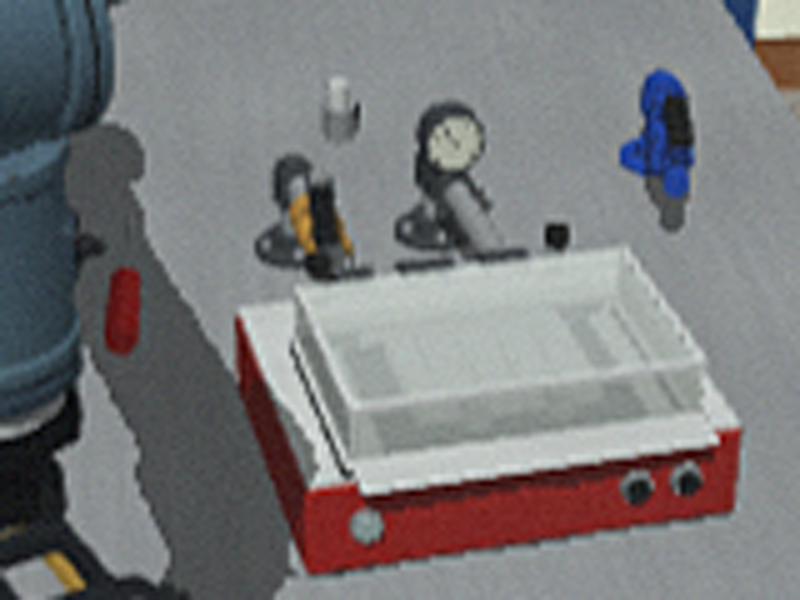

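```bash
cat > h.py <<'E'
import numpy as np,cv2
from scipy.spatial.transform import Rotation as Ro
class C:
    def __init__(s,n):
        f=np.load(n+".npz");s.p=f["p"];s.d=f["d"];s.K=f["K"];s.t=f["t"];s.R=Ro.from_rotvec(f["R"]).as_matrix()
    def ray(s,u,v): return s.R@np.linalg.solve(s.K,[u,v,1.])
    def plane(s,u,v,z):
        r=s.ray(u,v);return s.t+r*(z-s.t[2])/r[2]
    def dep(s,u,v): return s.t+s.ray(u,v)*s.d[int(round(v)),int(round(u))]
    def proj(s,P):
        q=s.K@(s.R.T@(np.asarray(P)-s.t));return q[:2]/q[2]
    def cloud(s):
        v,u=np.mgrid[:384,:512];r=np.stack([u,v,np.ones_like(u)],-1)@np.linalg.inv(s.K).T@s.R.T
        return s.t+r*s.d[...,None]
def tester(p0,yaw,P): # tester->world
    c,s=np.cos(yaw),np.sin(yaw);P=np.asarray(P,float);return np.array([p0[0]+c*P[0]-s*P[1],p0[1]+s*P[0]+c*P[1],P[2]])
E
python3 - <<'E'
from h import *
np.set_printoptions(precision=4,suppress=True)
S=C("scene0");D=C("side0")
for n,u,v,z in [("lipL",163.9,205.7,.092),("lipR",193.6,277.7,.092),("postL",251.4,175.7,.12),("postR",280.8,225.7,.12),("leverend",261.7,174.6,.127),("stem",297,169.4,.127)]:
    print(n,S.plane(u,v,z),S.dep(u,v))
# side: lip corners crop2 /5 + (180,140)
for n,u,v,z in [("lipL",360/5+180,492/5+140,.092),("lipR",717/5+180,445/5+140,.092)]:
    print("side",n,D.plane(u,v,z))
# black lever pixels in scene
X=S.cloud();hsv=cv2.cvtColor(S.p,cv2.COLOR_RGB2HSV)
m=(S.p.max(-1)<45)&(X[...,2]>.105)&(X[...,2]<.14)
m[:150]=0;m[190:]=0;m[:,:255]=0;m[:,310:]=0
v,u=np.nonzero(m);print(len(u),u.min(),u.max());P=X[m];print(P.mean(0),np.median(P[:,2]))
Q=np.array([S.plane(a,b,.127) for a,b in zip(u,v)])[:,:2];print("rect",cv2.minAreaRect(Q.astype(np.float32)))
m,vv=cv2.PCACompute(Q,None);pr=(Q-m)@vv[0];print(m,vv[0],pr.min(),pr.max(), m+vv[0]*pr.min(),m+vv[0]*pr.max())
# brass
b=(hsv[...,0]>10)&(hsv[...,0]<28)&(hsv[...,1]>120);b[:150]=0;b[200:]=0;b[:,:270]=0;b[:,320:]=0
P=X[b];print("brass",len(P),P.mean(0))
E
```

```text
lipL [ 0.4745 -0.2239  0.092 ] [ 0.4732 -0.224   0.0902]
lipR [ 0.7077 -0.1936  0.092 ] [ 0.6599 -0.194  -0.0035]
postL [0.4679 0.0278 0.12  ] [0.4666 0.0281 0.1183]
postR [0.6462 0.0515 0.12  ] [0.6457 0.0517 0.1191]
leverend [0.4781 0.0544 0.127 ] [0.4772 0.0547 0.1258]
stem [0.49   0.1534 0.127 ] [0.4849 0.1558 0.1202]
side lipL [ 0.4705 -0.2336  0.092 ]
side lipR [ 0.7053 -0.2071  0.092 ]
165 261 289
[0.4786 0.0901 0.1246] 0.1250310633282422
rect ((0.4799271523952484, 0.09047919511795044), (0.07849685102701187, 0.021183565258979797), 86.75135040283203)
[[0.4804 0.0893]] [0.068  0.9977] -0.0380946767317018 0.04045871623161083 [[0.4778 0.0513]] [[0.4832 0.1297]]
brass 236 [0.4905 0.1545 0.087 ]
```

The valve meant is the brass one at scene (297,178), with its black lever at (262–289,173). It sits on the tester's rear pipe, on the robot's side. The blue one at (395,255) and the purple one at (340,102) are the lookalikes. The crop confirms the brass valve. Its lever is about 0.2 rad along already, and shut points toward the robot.

```bash
cat >> h.py <<'E'
def frame(s): return np.array(s["tool_pos"]),Ro.from_rotvec(s["tcp_rot"]).as_matrix()
def rel(s,P,zdir=None):
    p,R=frame(s);d=R.T@(np.asarray(P)-p)*1000
    a=0
    if zdir is not None:
        q=R.T@np.array([zdir[0],zdir[1],0]);a=np.degrees(np.arctan2(q[0],q[2]))
    return np.round(d,1),round(a,1)
E
python3 - <<'E'
from h import *
from workcell import *
np.set_printoptions(precision=3,suppress=True)
s=state();p,R=frame(s);print(p,"\n",R)
for z in ((.998,-.068),(-.998,.068)):
  for P in ((.49,.085,.239),(.48,.086,.16),(.48,.086,.101)): print(rel(s,P,z))
E
```

```text
[ 0.275 -0.589  0.238] 
 [[-0.906 -0.001  0.423]
 [-0.423  0.001 -0.906]
 [ 0.    -1.    -0.001]]
(array([-480. ,   -0.3, -519.3]), np.float64(-61.1))
(array([-471.4,   78.7, -524.3]), np.float64(-61.1))
(array([-471.4,  137.7, -524.2]), np.float64(-61.1))
(array([-480. ,   -0.3, -519.3]), np.float64(118.9))
(array([-471.4,   78.7, -524.3]), np.float64(118.9))
(array([-471.4,  137.7, -524.2]), np.float64(118.9))
```

Emit:
apply_moves:
  targets: [-40,0,-43,-5,-80,0,-87,-10,-120,0,-130,-15,-160,0,-173,-20,-200,0,-217,-25,-240,0,-260,-30,-280,0,-303,-35,-320,0,-347,-41,-360,0,-390,-46,-400,0,-433,-51,-440,0,-478,-56,-471,0,-524,-61]
  claw: 0
  newtons: 20

```text
clock: 1.65
tool_pos: [0.4806, 0.0871, 0.2388]
tcp_rot: [-1.176, 1.258, -1.258]
force: [-0.1, 0.4, 0.3]
grip_width: 1.0
```

Run:
```python
from h import *
from workcell import *
np.set_printoptions(precision=4,suppress=True)
s=state();print(s["clock"],s["tool_pos"],frame(s)[1][:,2],s["force"],s["joint_positions"])
for n in("scene","wrist"):
    c=get_calibration(n);p,d=capture(n)
    cv2.imwrite(f"pics/{n}1.png",p[...,::-1]);np.savez(f"{n}1.npz",p=p,d=d,K=c["intrinsics"],t=c["position"],R=np.array(c["orientation"]))
print(rel(state(),(.48,.086,.101),(.998,-.068)))
```

```text
1.65 [0.4806 0.0871 0.2388] [ 0.9978 -0.0665  0.0005] [-0.1242  0.3988  0.2829] [ 0.1917  0.3113 -0.5518  1.9311  0.1984  0.9519 -0.5208]
(array([  6.6, 138. ,   0.1]), np.float64(0.5))
```

View pics/wrist1.png

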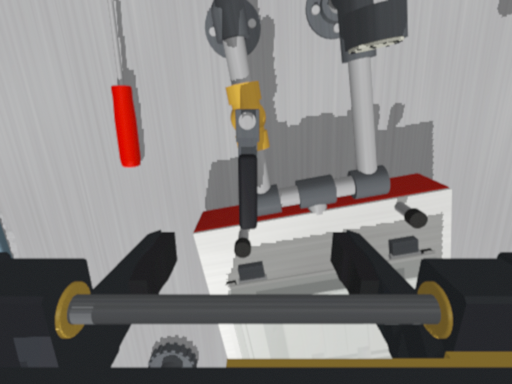

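View pics/scene1.png

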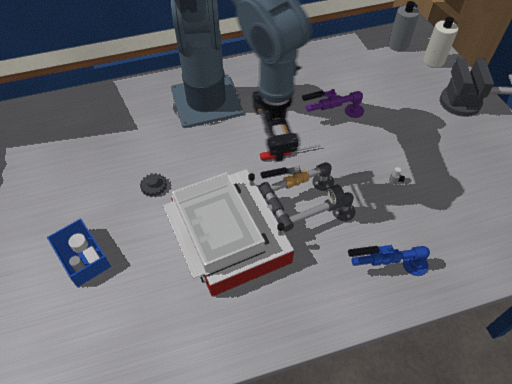

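Run:
```python
from h import *
from workcell import *
np.set_printoptions(precision=4,suppress=True)
s=state();print(s["clock"],s["tool_pos"],frame(s)[1])
c=get_calibration("wrist");p,d=capture("wrist")
np.savez("wrist2.npz",p=p,d=d,K=c["intrinsics"],t=c["position"],R=np.array(c["orientation"]));cv2.imwrite("pics/wrist2.png",p[...,::-1])
W=C("wrist2");X=W.cloud()
m=(p.max(-1)<60)&(X[...,2]>.115)&(X[...,2]<.14)&(abs(X[...,0]-.48)<.03);v,u=np.nonzero(m);print(len(u),u.min(),u.max(),v.min(),v.max())
Q=np.array([W.plane(a,b,.127)[:2] for a,b in zip(u,v)]);print(cv2.minAreaRect(Q.astype(np.float32)),Q.min(0),Q.max(0))
print("axis",W.plane(247,121,.13))
print(rel(state(),(.48,.086,.101),(.998,-.068)))
```

```text
1.75 [0.4801 0.092  0.2391] [[-0.0586  0.0009  0.9983]
 [-0.9983  0.004  -0.0586]
 [-0.0041 -1.      0.0007]]
1445 236 257 150 253
((0.4722016155719757, 0.07508642226457596), (0.10500231385231018, 0.018739227205514908), 83.85635375976562) [0.4581 0.0231] [0.4834 0.1274]
axis [0.4772 0.153  0.13  ]
(array([  2.5, 137.7,   0.3]), np.float64(0.3))
```

View pics/wrist2.png

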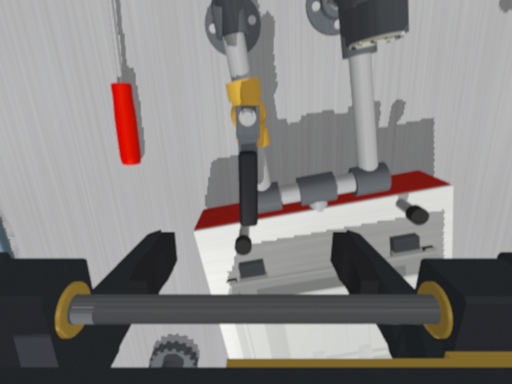

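Run:
```python
from h import *
from workcell import *
np.set_printoptions(precision=4,suppress=True)
W=C("wrist2")
for u,v in((248,225),(247.5,152),(247.5,119)): print(W.plane(u,v,.127))
print(rel(state(),(.479,.086,.101),(.998,-.068)))
```

```text
[0.4717 0.0537 0.127 ]
[0.4758 0.1255 0.127 ]
[0.4777 0.1544 0.127 ]
(array([  2.5, 137.7,  -0.7]), np.float64(0.3))
```

Emit:
apply_moves:
  targets: [3,25,-1,0,3,50,-3,0,3,75,-3,0,3,100,-3,0,3,120,-3,0,3,132,-3,0,3,138,-3,0,3,138,-3,0,3,138,-3,0]

```text
clock: 2.92
tool_pos: [0.4773, 0.0823, 0.1013]
tcp_rot: [-1.175, 1.26, -1.261]
force: [-0.3, 1.1, 0.6]
grip_width: 0.997
```

Emit:
apply_moves:
  targets: [0,0,0,0,0,0,0,0,0,0,0,0,0,0,0,0,0,0,0,0,0,0,0,0]
  claw: 1
  newtons: 20

```text
clock: 3.68
tool_pos: [0.4768, 0.0823, 0.1007]
tcp_rot: [-1.176, 1.26, -1.26]
force: [0.2, 0.3, -0.1]
grip_width: 0.344
```

Run:
```python
from h import *
from workcell import *
np.set_printoptions(precision=4,suppress=True)
s=state();print(s["clock"],s["tool_pos"],frame(s)[1],s["force"],s["grip_width"]*88)
c=get_calibration("wrist");p,d=capture("wrist");cv2.imwrite("pics/wrist3.png",p[...,::-1])
```

```text
3.675 [0.4768 0.0823 0.1007] [[-0.0692 -0.0001  0.9976]
 [-0.9976 -0.     -0.0692]
 [ 0.     -1.     -0.0001]] [ 0.2079  0.2767 -0.146 ] 30.308767942951135
```

View pics/wrist3.png

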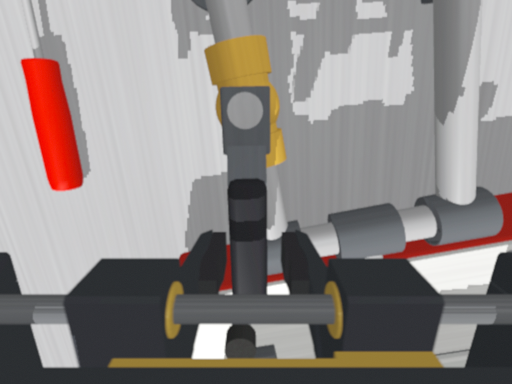

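The fingers straddle the lever, which is centred at column 247, and they're still closing. I'll give them more time.

Emit:
apply_moves:
  targets: [0,0,0,0,0,0,0,0,0,0,0,0,0,0,0,0]

```text
clock: 4.22
tool_pos: [0.4755, 0.0823, 0.1005]
tcp_rot: [-1.178, 1.261, -1.259]
force: [-5.4, -0.2, 5.1]
grip_width: 0.199
```

Run:
```python
from h import *
from workcell import *
np.set_printoptions(precision=4,suppress=True)
s=state();p,R=frame(s);print(s["clock"],p,s["force"],s["grip_width"]*88)
piv=np.array([.480,.156])
d0=p[:2]-piv;r=np.hypot(*d0);a0=np.degrees(np.arctan2(d0[1],d0[0]));print(r,a0)
for t in range(0,96,8):
    a=np.radians(a0-t);P=[piv[0]+r*np.cos(a),piv[1]+r*np.sin(a),p[2]]
    print(t,rel(s,P)[0],np.round(P,3))
```

```text
4.225 [0.4755 0.0823 0.1005] [-5.4458 -0.1778  5.1416] 17.529133320569535
0.0738366694432112 -93.46868791820528
0 [0. 0. 0.] [0.476 0.082 0.1  ]
8 [ -0.6   0.  -10.3] [0.465 0.084 0.1  ]
16 [ -2.7   0.  -20.4] [0.455 0.086 0.1  ]
24 [ -6.1   0.1 -30.1] [0.446 0.09  0.1  ]
32 [-10.9   0.1 -39.2] [0.437 0.096 0.1  ]
40 [-16.9   0.1 -47.6] [0.429 0.102 0.1  ]
48 [-24.    0.1 -55.1] [0.422 0.11  0.1  ]
56 [-32.1   0.1 -61.5] [0.416 0.118 0.1  ]
64 [-40.9   0.1 -66.7] [0.412 0.128 0.1  ]
72 [-50.5   0.1 -70.6] [0.409 0.137 0.1  ]
80 [-60.4   0.1 -73.2] [0.407 0.148 0.1  ]
88 [-70.7   0.1 -74.4] [0.406 0.158 0.1  ]
```

Emit:
apply_moves:
  targets: [-1,0,-10,8,-3,0,-20,16,-6,0,-30,24,-11,0,-39,32,-17,0,-48,40,-24,0,-55,48,-32,0,-62,56,-41,0,-67,64,-50,0,-71,72,-50,0,-71,72,-50,0,-71,72]

```text
clock: 5.6
tool_pos: [0.4062, 0.1367, 0.1003]
tcp_rot: [-0.265, 2.091, -2.095]
force: [-10.7, 0.3, 9.6]
grip_width: 0.201
```

Run:
```python
from h import *
from workcell import *
np.set_printoptions(precision=4,suppress=True)
s=state();p,R=frame(s);print(s["clock"],p,R[:,2],s["force"],s["moment"],s["grip_width"]*88, s["joint_positions"])
piv=np.array([.480,.156]);d=p[:2]-piv;print(np.hypot(*d),np.degrees(np.arctan2(d[1],d[0])))
c=get_calibration("wrist");p,d=capture("wrist");cv2.imwrite("pics/wrist4.png",p[...,::-1])
```

```text
5.6 [0.4062 0.1367 0.1003] [ 0.2439 -0.9698  0.0007] [-10.7464   0.2545   9.5725] [0.0817 2.1609 0.1474] 17.70845662789856 [-0.293   0.4131 -0.1613  2.1889  0.122   0.5538 -1.8697]
0.07625156113396854 -165.3494105139055
```

View pics/wrist4.png

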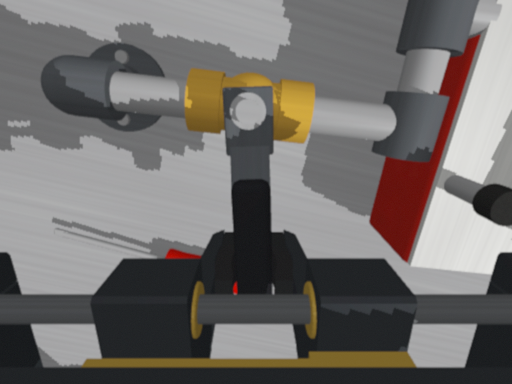

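Emit:
apply_moves:
  targets: [1,0,-3,2,1,0,-5,4,2,0,-8,6,2,0,-8,6]

```text
clock: 6.15
tool_pos: [0.4046, 0.1439, 0.1005]
tcp_rot: [-0.154, 2.148, -2.15]
force: [-4.7, -2.4, 3.2]
grip_width: 0.199
```

```bash
cat > st.py <<'E'
from h import *
from workcell import *
np.set_printoptions(precision=4,suppress=True)
s=state();p,R=frame(s);print(s["clock"],p,R[:,2],s["force"],s["moment"],s["grip_width"]*88)
piv=np.array([.481,.156]);d=p[:2]-piv;print(np.hypot(*d),np.degrees(np.arctan2(d[1],d[0])),"lever by tool",np.degrees(np.arctan2(-R[0,2],R[1,2])))
E
python3 st.py
```

```text
6.15 [0.4046 0.1439 0.1005] [ 0.1405 -0.9901  0.001 ] [-4.6688 -2.4477  3.2147] [-0.335   1.0324  0.1832] 17.4985389028907
0.07739812499141348 -170.97622570327223 lever by tool -171.92545782584267
```

Emit:
apply_moves:
  targets: [0,0,-2,1,0,0,-3,2,0,0,-3,2]

```text
clock: 6.52
tool_pos: [0.4041, 0.1465, 0.1004]
tcp_rot: [-0.117, 2.167, -2.17]
force: [-5.1, -3.5, 3.6]
grip_width: 0.198
```

```bash
python3 st.py
```

```text
6.525 [0.4041 0.1465 0.1004] [ 0.1056 -0.9944  0.0014] [-5.0696 -3.5402  3.5856] [-0.5338  1.0305  0.2169] 17.44202354408991
0.07748983804691217 -172.92922834656983 lever by tool -173.93683598604332
```

Emit:
apply_moves:
  targets: [0,0,-2,1,0,0,-3,2,0,0,-3,2]

```text
clock: 6.9
tool_pos: [0.404, 0.1477, 0.1004]
tcp_rot: [-0.08, 2.183, -2.191]
force: [-3.5, -8.1, 5.6]
grip_width: 0.204
```

```bash
python3 st.py
```

```text
6.9 [0.404  0.1477 0.1004] [ 0.0701 -0.9975  0.0036] [-3.4527 -8.0524  5.5517] [-1.697   0.7311  0.38  ] 17.96915053972636
0.07743775049046896 -173.84449171765982 lever by tool -175.98278830721867
```

Emit:
apply_moves:
  targets: [0,0,-2,0,0,0,-4,0,0,0,-4,0]

```text
clock: 7.28
tool_pos: [0.404, 0.148, 0.1002]
tcp_rot: [-0.077, 2.18, -2.198]
force: [-0.8, -20.1, 8.0]
grip_width: 0.204
```

```bash
python3 st.py
```

```text
7.275 [0.404  0.148  0.1002] [ 0.0669 -0.9977  0.0079] [ -0.7792 -20.071    7.9916] [-3.977   0.1796  0.2893] 17.93433536412669
0.07744275856544257 -174.044697030107 lever by tool -176.16269857597095
```

Emit:
apply_moves:
  targets: [0,0,2,0,0,0,4,0,0,0,4,0]

```text
clock: 7.65
tool_pos: [0.4041, 0.1477, 0.1003]
tcp_rot: [-0.079, 2.183, -2.191]
force: [-3.8, -8.4, 4.3]
grip_width: 0.204
```

Emit:
apply_moves:
  targets: [0,0,0,0,0,0,0,0,0,0,0,0,0,0,0,0,0,0,0,0]
  claw: 0

```text
clock: 8.28
tool_pos: [0.4049, 0.1505, 0.1007]
tcp_rot: [-0.077, 2.186, -2.185]
force: [0.2, -1.3, 0.1]
grip_width: 0.744
```

Emit:
apply_moves:
  targets: [0,-15,0,0,0,-35,0,0,0,-60,0,0,0,-90,0,0,0,-120,0,0,0,-140,0,0,0,-140,0,0,0,-140,0,0]

```text
clock: 9.28
tool_pos: [0.4044, 0.1501, 0.2399]
tcp_rot: [-0.078, 2.186, -2.187]
force: [-0.0, 0.3, -1.2]
grip_width: 0.999
```

```bash
python3 st.py
python3 - <<'E'
from h import *
from workcell import *
for n in ("wrist","scene"):
    c=get_calibration(n);p,d=capture(n)
    np.savez(n+"5.npz",p=p,d=d,K=c["intrinsics"],t=c["position"],R=np.array(c["orientation"]));cv2.imwrite(f"pics/{n}5.png",p[...,::-1])
E
```

```text
9.275 [0.4044 0.1501 0.2399] [ 0.0703 -0.9975  0.0004] [-0.0075  0.2592 -1.2484] [ 0.0081  0.029  -0.0408] 87.87171745443581
0.07685549996660011 -175.6075609177291 lever by tool -175.96703179447792
```

View pics/wrist5.png

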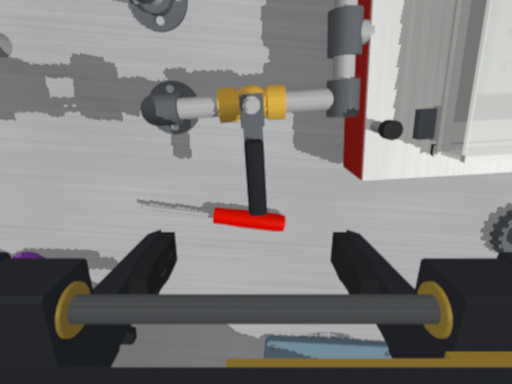

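Run:
```python
from h import *
from workcell import *
S=C("scene5");W=C("wrist5")
print(rel(state(),(.60,-.285,.24),(.9914,.1305)))
# scene: refine lip front edge by white->bench depth edge at several columns
X=S.cloud()
c=np.array([.590,-.211]);e=np.array([.9914,.1305])
for k in(-.08,-.04,0,.04,.08):
    q=c+k*e; n=np.array([.1305,-.9914])
    row=[]
    for a in np.arange(-.02,.03,.002):
        P=np.r_[q+a*n,.092];u,v=S.proj(P);z=X[int(round(v)),int(round(u)),2];row.append((a,z))
    print(k,[round(1000*z) for a,z in row])
```

```text
(array([-1.647e+02, -3.000e-01,  4.478e+02]), np.float64(-93.5))
-0.08 [92, 92, 90, 90, 90, 90, 90, 91, 91, 91, 86, 86, 0, -6, -2, -2, -1, 2, 2, 1, -2, 0, 0, 2, -2]
-0.04 [91, 91, 92, 90, 95, 95, 93, 92, 90, 90, 86, -2, -2, -1, -2, 0, 0, -3, -5, -5, -2, -2, -2, -2, -1]
0 [91, 91, 90, 90, 92, 92, 93, 92, 91, 91, 93, -1, -1, 4, 0, 0, 0, 1, 2, -2, -2, -2, -2, 3, -1]
0.04 [89, 92, 91, 91, 91, 93, 90, 90, 90, 89, 92, -2, -1, -2, 1, -4, 0, -2, -5, -5, -5, 2, 0, -3, -3]
0.08 [90, 91, 91, 93, 89, 91, 92, 95, 90, 89, -3, -3, 1, 2, -3, -3, 0, 1, -2, 2, 3, -4, 4, 4, -2]
```

View pics/scene5.png

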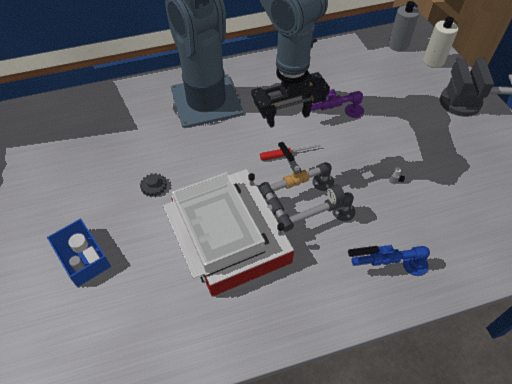

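Scene picture 5 shows the lever at (288,155) lying across the pipe and pointing at the robot, so the valve is shut. The lip edge matches the model to about 2 mm. Next I go in front of the lip with the fingers shut.

Emit:
apply_moves:
  targets: [-14,0,37,-8,-27,0,75,-16,-41,0,112,-24,-55,0,149,-32,-69,0,187,-40,-82,0,224,-48,-96,0,261,-56,-110,0,299,-64,-124,0,336,-72,-137,0,373,-80,-151,0,411,-88,-165,0,448,-93.5]
  claw: 1
  newtons: 40

```text
clock: 10.88
tool_pos: [0.6009, -0.286, 0.2392]
tcp_rot: [-1.27, 1.111, -1.108]
force: [-0.3, 0.7, -0.4]
grip_width: 0.001
```

Emit:
apply_moves:
  targets: [0,0,0,0,0,0,0,0,0,0,0,0]

```text
clock: 11.25
tool_pos: [0.6008, -0.2833, 0.2404]
tcp_rot: [-1.269, 1.112, -1.11]
force: [0.5, -0.4, -0.2]
grip_width: 0.005
```

```bash
python3 st.py
python3 - <<'E'
from h import *
from workcell import *
s=state();n=np.array([.1305,-.9914,0])
print(frame(s)[1])
for a in (.06,.03,.010):
    print(rel(s,np.array([.590,-.211,.075])+a*n,(.9914,.1305)))
p,d=capture("side");cv2.imwrite("pics/side6.png",cv2.resize(p[100:340,140:460,::-1],None,fx=2.5,fy=2.5))
p,d=capture("wrist");cv2.imwrite("pics/wrist6.png",p[...,::-1])
E
```

```text
11.25 [ 0.6008 -0.2833  0.2404] [ 0.9912  0.1323 -0.0005] [ 0.4786 -0.4483 -0.1837] [ 0.053  -0.0939 -0.0005] 0.42372083229668145
0.4553267220412047 -74.74208448252229 lever by tool -82.39586134422396
[[ 1.32327396e-01 -6.47763401e-04  9.91205852e-01]
 [-9.91205536e-01  9.44821014e-04  1.32327971e-01]
 [-1.02222933e-03 -9.99999344e-01 -5.17040965e-04]]
(array([-12.9, 165.4,  -1.2]), np.float64(0.1))
(array([-42.9, 165.5,  -1.1]), np.float64(0.1))
(array([-62.9, 165.5,  -1.1]), np.float64(0.1))
```

View pics/side6.png

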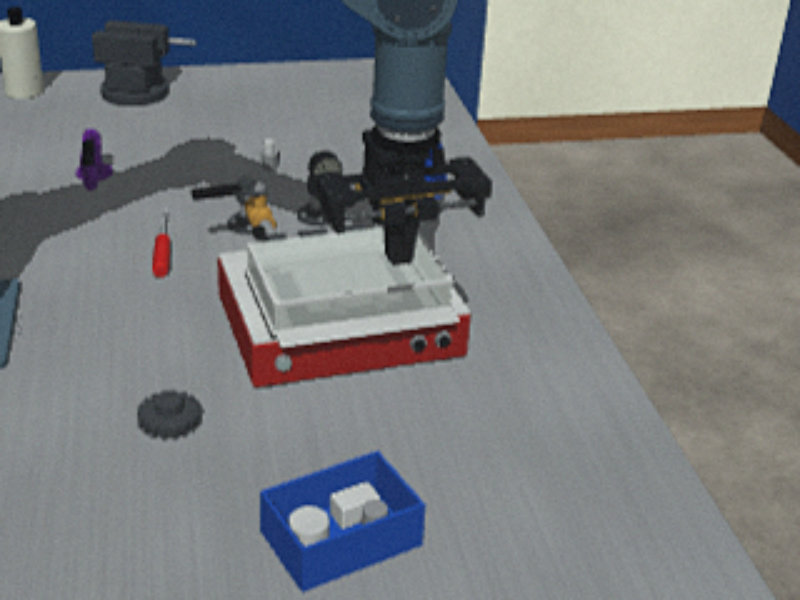

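View pics/wrist6.png

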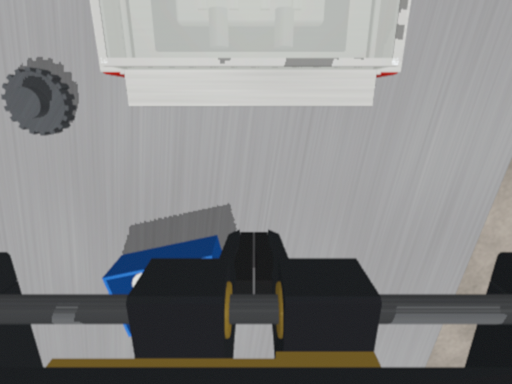

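Emit:
apply_moves:
  targets: [0,25,0,0,0,50,-1,0,0,80,-1,0,-5,110,-1,0,-13,140,-1,0,-13,158,-1,0,-13,165,-1,0,-13,165,-1,0,-13,165,-1,0]

```text
clock: 12.48
tool_pos: [0.599, -0.2728, 0.0769]
tcp_rot: [-1.268, 1.111, -1.114]
force: [0.1, -0.2, 0.7]
grip_width: 0.002
```

Emit:
apply_moves:
  targets: [-15,0,0,0,-28,0,0,0,-38,0,0,0,-42,0,0,0,-42,0,0,0]

```text
clock: 13.1
tool_pos: [0.5928, -0.2303, 0.0758]
tcp_rot: [-1.269, 1.111, -1.112]
force: [0.0, -0.7, 0.4]
grip_width: 0.005
```

```bash
python3 st.py
python3 - <<'E'
from h import *
from workcell import *
p,d=capture("wrist");cv2.imwrite("pics/wrist7.png",p[...,::-1])
p,d=capture("side");cv2.imwrite("pics/side7.png",cv2.resize(p[160:280,220:360,::-1],None,fx=5,fy=5))
E
```

```text
13.1 [ 0.5928 -0.2303  0.0758] [0.9913 0.1315 0.    ] [ 0.0299 -0.6692  0.3962] [-0.0351 -0.1216 -0.0398] 0.4058200284664914
0.40216985803212646 -73.8597006446564 lever by tool -82.44277024916245
```

View pics/wrist7.png

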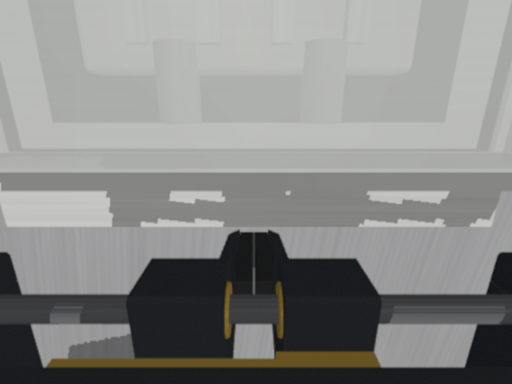

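View pics/side7.png

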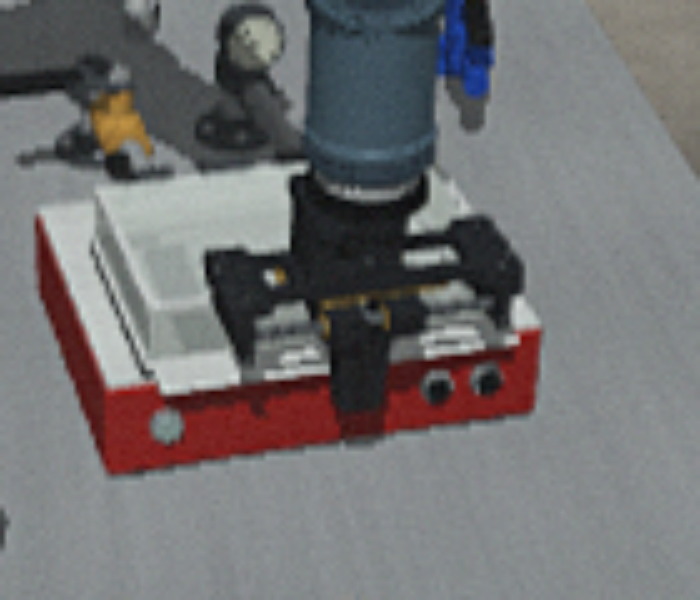

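Emit:
apply_moves:
  targets: [-3,0,0,0,-6,0,0,0,-9,0,0,0,-9,0,0,0]

```text
clock: 13.7
tool_pos: [0.5915, -0.2215, 0.0757]
tcp_rot: [-1.269, 1.112, -1.112]
force: [0.3, -0.0, -1.0]
grip_width: 0.008
```

```bash
python3 st.py
```

```text
13.7 [ 0.5915 -0.2215  0.0757] [ 0.9914  0.1312 -0.0001] [ 0.2793 -0.0388 -1.0274] [-0.0589 -0.0638  0.0217] 0.6693649149186157
0.3933806234259956 -73.68015163807283 lever by tool -82.4622168481456
```

Emit:
apply_moves:
  targets: [-2,0,0,0,-4,0,0,0,-4,0,0,0]

```text
clock: 14.08
tool_pos: [0.5915, -0.2214, 0.0762]
tcp_rot: [-1.27, 1.11, -1.118]
force: [3.1, -8.3, -2.5]
grip_width: 0.008
```

```bash
python3 st.py
```

```text
14.075 [ 0.5915 -0.2214  0.0762] [0.9917 0.1289 0.0015] [ 3.0872 -8.29   -2.5364] [-1.7136 -0.4942  0.0119] 0.6815009154188217
0.39325122163513576 -73.68155878634018 lever by tool -82.59490994815647
```

Emit:
apply_moves:
  targets: [-3,0,0,0,-6,0,0,0,-6,0,0,0]

```text
clock: 14.45
tool_pos: [0.5914, -0.2212, 0.0771]
tcp_rot: [-1.271, 1.107, -1.126]
force: [3.3, -18.2, -2.3]
grip_width: 0.004
```

```bash
python3 st.py
```

```text
14.45 [ 0.5914 -0.2212  0.0771] [0.9921 0.1256 0.0038] [  3.2604 -18.2416  -2.3421] [-3.9257 -0.8048  0.0158] 0.3490417900926602
0.3930739630594386 -73.68211783367978 lever by tool -82.78170812662887
```

Emit:
apply_moves:
  targets: [0,-4,0,0,0,-8,0,0,0,-12,0,0,-1,-16,0,0,-1,-20,0,0]

```text
clock: 15.08
tool_pos: [0.5913, -0.2199, 0.0974]
tcp_rot: [-1.271, 1.108, -1.126]
force: [3.3, -17.8, 0.7]
grip_width: 0.008
```

```bash
python3 st.py
python3 - <<'E'
from h import *
from workcell import *
p,d=capture("side");cv2.imwrite("pics/side8.png",cv2.resize(p[160:280,220:360,::-1],None,fx=5,fy=5))
E
```

```text
15.075 [ 0.5913 -0.2199  0.0974] [0.9921 0.1255 0.0037] [  3.2902 -17.8209   0.6958] [-3.57   -0.6943  0.0333] 0.6959633955005625
0.39173503108116736 -73.65332547835854 lever by tool -82.79190639678109
```

View pics/side8.png

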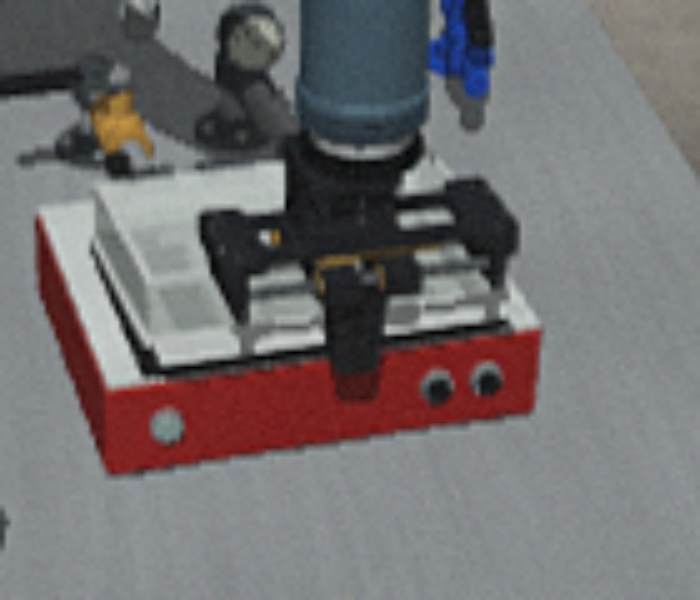

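Emit:
apply_moves:
  targets: [-1,-7,0,0,-2,-13.5,0,0,-3,-20,0,0,-4.5,-27,0,0,-6.5,-33.5,0,0,-8.5,-40,0,0,-10.5,-46,0,0,-13,-52.5,0,0,-15.5,-59,0,0,-18.5,-65,0,0,-21.5,-71,0,0,-24.5,-77,0,0]

```text
clock: 16.62
tool_pos: [0.5878, -0.1935, 0.1749]
tcp_rot: [-1.27, 1.109, -1.124]
force: [0.7, -13.9, 5.9]
grip_width: 0.002
```

```bash
python3 st.py
python3 - <<'E'
from h import *
from workcell import *
p,d=capture("side");cv2.imwrite("pics/side9.png",cv2.resize(p[130:280,200:360,::-1],None,fx=4.5,fy=4))
E
```

```text
16.625 [ 0.5878 -0.1935  0.1749] [0.992  0.1262 0.0032] [  0.67   -13.8983   5.9229] [-2.7004 -0.181   0.0015] 0.16811461531632743
0.36550465932199955 -73.00703455524878 lever by tool -82.75262776031329
```

View pics/side9.png

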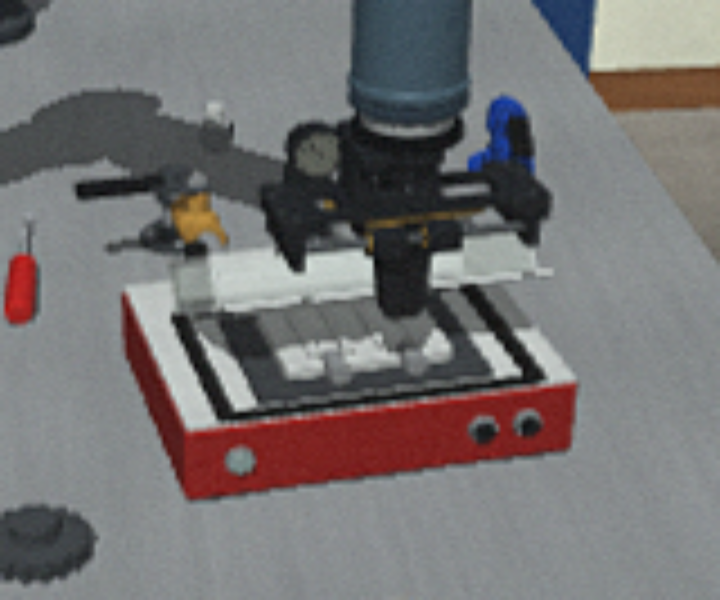

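Emit:
apply_moves:
  targets: [-2,-4.5,0,0,-5,-10,0,0,-8.5,-15.5,0,0,-12,-21,0,0,-16,-26.5,0,0,-20,-31.5,0,0,-24.5,-36.5,0,0,-29.5,-41.5,0,0,-34.5,-46,0,0,-39.5,-50.5,0,0,-45,-54.5,0,0,-50,-59,0,0]

```text
clock: 18.18
tool_pos: [0.5805, -0.1368, 0.2322]
tcp_rot: [-1.268, 1.111, -1.112]
force: [1.0, -3.0, 1.2]
grip_width: 0.002
```

```bash
python3 st.py
python3 - <<'E'
from h import *
from workcell import *
p,d=capture("side");cv2.imwrite("pics/side10.png",cv2.resize(p[130:280,200:360,::-1],None,fx=4.5,fy=4))
E
```

```text
18.175 [ 0.5805 -0.1368  0.2322] [0.9914 0.1308 0.0006] [ 1.0475 -3.0292  1.2411] [-0.5452 -0.2838 -0.0026] 0.13376091237947935
0.3092173583127646 -71.22159933785179 lever by tool -82.48469149628926
```

View pics/side10.png

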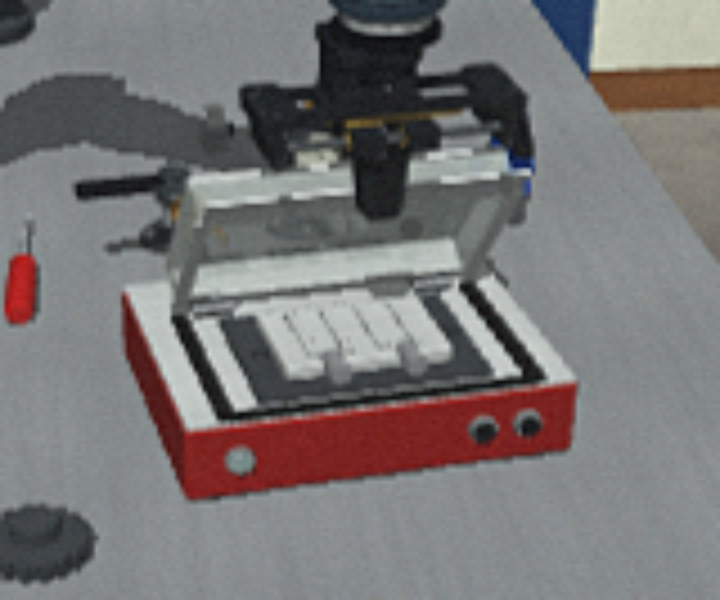

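Emit:
apply_moves:
  targets: [-5.5,-3.5,0,0,-11.5,-7,0,0,-17.5,-10,0,0,-23.5,-13,0,0,-29.5,-15.5,0,0,-36,-18,0,0,-42,-20,0,0,-48.5,-22,0,0]

```text
clock: 19.23
tool_pos: [0.5738, -0.0882, 0.2537]
tcp_rot: [-1.269, 1.112, -1.111]
force: [-0.1, -0.6, 0.2]
grip_width: 0.006
```

```bash
python3 st.py
python3 - <<'E'
from h import *
from workcell import *
p,d=capture("side");cv2.imwrite("pics/side11.png",cv2.resize(p[130:280,200:360,::-1],None,fx=4.5,fy=4))
E
```

```text
19.225 [ 0.5738 -0.0882  0.2537] [ 0.9914  0.1311 -0.0004] [-0.0599 -0.5852  0.1854] [-0.1885 -0.1405 -0.0023] 0.5332009121875264
0.2612663968405582 -69.19029430831463 lever by tool -82.46632003524007
```

View pics/side11.png

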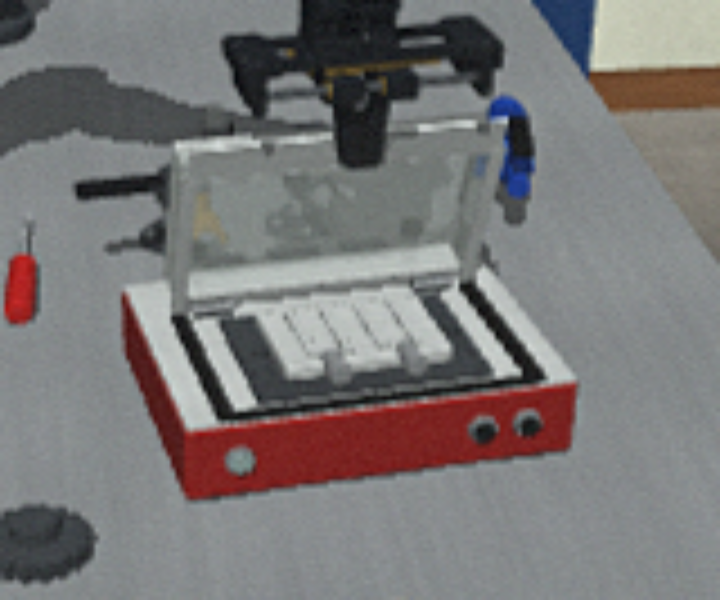

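Emit:
apply_moves:
  targets: [-3.5,-1,0,0,-7,-1.5,0,0,-10,-2,0,0,-13.5,-3,0,0,-17,-3.5,0,0,-20,-4,0,0,-23.5,-4.5,0,0,-27,-5,0,0,-30,-5,0,0,-33.5,-5,0,0,-37,-5,0,0,-40,-5,0,0]

```text
clock: 20.78
tool_pos: [0.5688, -0.0489, 0.2587]
tcp_rot: [-1.269, 1.112, -1.112]
force: [-0.1, 0.8, 0.4]
grip_width: 0.004
```

```bash
python3 st.py
python3 - <<'E'
from h import *
from workcell import *
p,d=capture("side");cv2.imwrite("pics/side12.png",cv2.resize(p[130:280,200:360,::-1],None,fx=4.5,fy=4))
E
```

```text
20.775 [ 0.5688 -0.0489  0.2587] [ 0.9914  0.1311 -0.    ] [-0.0987  0.811   0.4039] [-0.0412 -0.0831 -0.0084] 0.32806239265049253
0.22288136514861934 -66.81412807744458 lever by tool -82.46579491439691
```

View pics/side12.png

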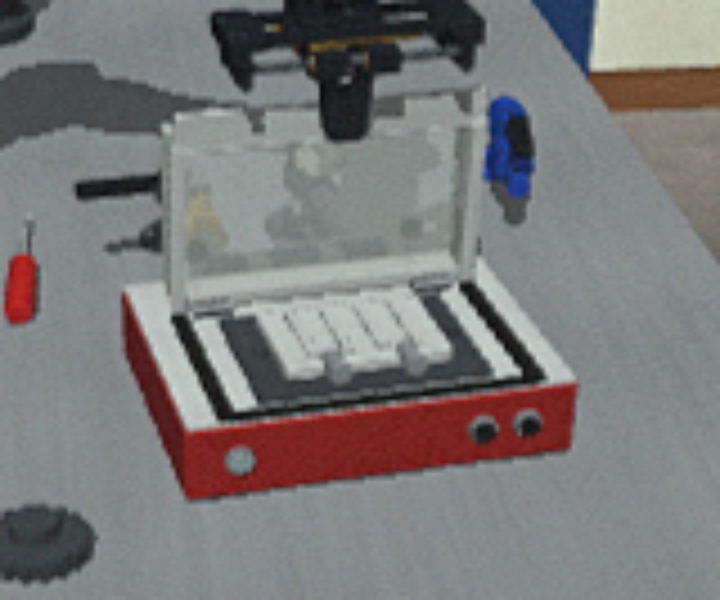

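Emit:
apply_moves:
  targets: [-3,0,0,0,-6,0,0,0,-9,0,0,0,-12,0,0,0]

```text
clock: 21.32
tool_pos: [0.5672, -0.037, 0.2587]
tcp_rot: [-1.268, 1.112, -1.112]
force: [-0.4, 0.4, 0.2]
grip_width: 0.005
```

```bash
python3 st.py
python3 - <<'E'
from h import *
from workcell import *
p,d=capture("side");a=cv2.resize(p[130:250,200:340,::-1],None,fx=2.8,fy=3)
p,d=capture("scene");b=cv2.resize(p[110:300,150:350,::-1],None,fx=2,fy=1.9)
h=min(a.shape[0],b.shape[0]);cv2.imwrite("pics/m13.png",np.hstack([a[:h],b[:h]]))
E
```

```text
21.325 [ 0.5672 -0.037   0.2587] [ 0.9914  0.131  -0.    ] [-0.4499  0.3691  0.1592] [-0.0642 -0.0764 -0.0305] 0.4394692516122879
0.21137669529474498 -65.93984901326426 lever by tool -82.46992037853113
```

View pics/m13.png

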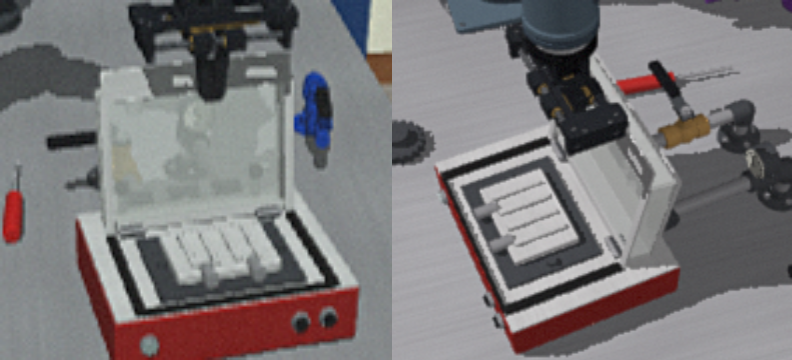

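The guard has tipped past its balance point and left the fingers. I'll withdraw forward, then up, and check.

Emit:
apply_moves:
  targets: [15,0,0,0,40,0,0,0,75,0,0,0,110,-10,0,0,140,-20,0,0,170,-30,0,0,200,-30,0,0,220,-30,0,0,220,-30,0,0]

```text
clock: 22.55
tool_pos: [0.5954, -0.2575, 0.2882]
tcp_rot: [-1.268, 1.115, -1.114]
force: [0.1, -0.5, 0.5]
grip_width: 0.003
```

```bash
python3 st.py
python3 - <<'E'
from h import *
from workcell import *
for n in("scene","side"):
    c=get_calibration(n);p,d=capture(n);np.savez(n+"14.npz",p=p,d=d,K=c["intrinsics"],t=c["position"],R=np.array(c["orientation"]))
    cv2.imwrite(f"pics/{n}14.png",p[...,::-1])
S=C("scene14");X=S.cloud();t0=np.array([.5737,-.0873]);x=np.array([-.1305,.9914]);y=np.array([-.9914,-.1305])
tx=(X[...,:2]-t0)@x;ty=(X[...,:2]-t0)@y
m=(abs(ty)<.115)&(X[...,2]>.2)&(X[...,2]<.32)&(tx>-.02)&(tx<.2)
print(m.sum(),"top z",np.percentile(X[m][:,2],98));k=m&(X[...,2]>.265);print("edge tx",np.median(tx[k]),np.median(X[k][:,2]))
for th in(1.45,1.75): print(th,"edge tx",.07-.195*np.cos(th),"z",.088+.195*np.sin(th))
E
```

```text
22.55 [ 0.5954 -0.2575  0.2882] [ 0.9918  0.128  -0.0009] [ 0.1301 -0.5446  0.4629] [ 0.0196 -0.0686  0.022 ] 0.30437966979160264
0.42902857214085005 -74.53787104952693 lever by tool -82.64720913024395
1378 top z 0.28028490688493557
edge tx 0.10371924488399133 0.2751622329761751
1.45 edge tx 0.04650195997336351 z 0.28157903325232975
1.75 edge tx 0.10475798085165097 z 0.2798772596404177
```

View pics/scene14.png

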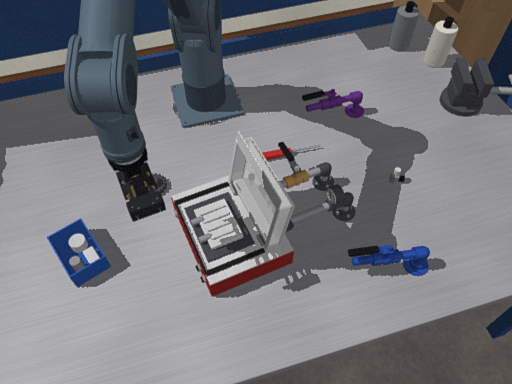

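View pics/side14.png

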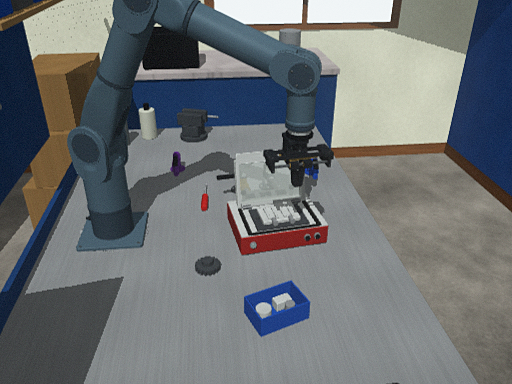

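```bash
python3 -c "
from workcell import *
print(close_job())"
```

```text
the job is handed in; nothing more can be done
None
```

The air is shut off and the guard is open on its stop. I did them in that order and handed the job in at about 22.7 s of the 64 s.

- **Valve:** I gripped the brass valve's lever and turned it about 80° to its stop. It started about 0.2 rad past open. At the stop a further 4 mm of push raised the force to about 20 N with almost no movement. The wrist picture afterwards showed the lever about 90° to the pipe.
- **Guard:** The tool can only point down, so the fingers could not hook under the lip. I pressed the shut fingers against the lip's front edge (about 18 N) and lifted it by friction along its arc. I eased it past balance slowly. From about 1.45 rad it left the fingers and went back to the stop by itself, so that last stretch was not held.
- **Last check:** The lip edge measured x = 104 mm, top z = 280 mm, against 105 and 280 expected at the stop. The arm is clear and the force reading is near zero. By eye in the final pictures, the screwdriver, bin, gear and solenoid are where they were.

Lever position estimates from the scene and wrist cameras differed by about 6 mm. The open jaws had room to spare, so this did not matter. No check failed.

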